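# Charge the hand-pumped pressure filter

## Robot

A 6-joint arm with a two-finger parallel gripper is mounted at the origin on a cart in front of the work surface, level with it; the furniture and walls round the work are solid. World frame = base frame: x ahead of the robot, y to its left, z up, the work surface at z = 0. Lengths are in m, angles in rad, forces in N, time in s.
With the tool pointing down it reaches from about 0.375 to 0.925 m from the base axis. Payload 5.7 kg.
Tool frame: the origin (TCP) lies on the centre line of the jaws, within the pads' length; the fingertips stand 17 mm ahead of it and the grasp point (between the pads) lies 2 mm behind it (manip.tcp_to_tips is the distance from the TCP to the fingertips, in m); z points along the fingers, y is the line along which they close (so a half turn about z gives the same grasp; the last joint's range is limited). The gripper opens to 88 mm and grips with 3 to 60 N. Pads are 20 mm wide; open, the fingers measure 115 mm over their backs; the gripper's body (75 mm by 178 mm) begins 61 mm behind the grasp point.
Start: joints at [-1.269, 0.359, 1.51, -0, 1.272, -0.115], TCP at [0.243, -0.549, 0.214] pointing down, gripper open.
Joint ranges: [-2.97, 2.97], [-1.01, 2.36], [0.21, 2.38], [-0.96, 4.11], [0.2, 2.71], [-2.98, 2.98]. Speed limits (rad/s): [2.39, 2.39, 3.14, 3.14, 3.14, 3.14].

## Interface

Orientations are given as a unit quaternion [x, y, z, w].
In Python, from plant import manip gives the robot as it stands. Calls block until the motion is done:
- manip.move_to(position, orientation): joint-space move of the TCP to a pose.
- manip.movel(position, speed=0.15, rot=None, max_force=None): straight line of the TCP; rot=None keeps the orientation; speed is the mean speed in m/s. With max_force (N) it stops when the force on the tool has changed by that much, and returns True; else False.
- manip.set_joints(angles): joint-space move.
- manip.move_gripper(opening, grip_force=None): opening from 0.0 (shut) to 1.0 (fully open); grip_force is the grip in N (None keeps the last); returns when the fingers have stopped.
- manip.dwell(seconds).
- manip.ik(position, orientation): joint angles nearest the present ones, or None.
- manip.state(): the state.
- manip.camera(name): name is "scene" or "top" or "wrist"; returns a dict with "image" (400x640x3 uint8, blue, green, red), "z_map" (400x640 float32, m along the optical axis (not along the pixel's ray), 0 where there is no reading), "fx", "fy", "cx", "cy" (pixels), "cam_to_world" (4x4, takes a point from camera to world coordinates). Camera axes: x right, y down, z forward; pixel columns grow to the right and rows downward; lengths in m; the calibration is good to about 2 mm. A picture is of the moment at which its call begins.
A pose or a line that the arm cannot do raises manip.PlanningError and nothing moves.
- manip.job_done(): hands the job in; it is judged then, once.
Trained networks look in a picture, given as the dict that the camera call returned (one of the last four; its "shot" number tells which), for a name from the list of things; names that differ only in an ending like _2 or _b are one class to them, and where a whole thing is asked for, a point or a joint stands for the part that bears it (a point fixed in the world has none). Each returns a list of dicts, best first, with "conf" (0 to 1); they miss things now and then, are a little off and sometimes report something else, mostly with a low value. They report only what shows in the picture. A call takes as long as a camera call. They do not tell look-alikes from the thing itself.
- manip.boxes_of(picture, thing): "bbox" ([left, top, right, bottom] in pixels, round what is visible of it).
The state is a dict: "clock": time; "qpos": joint angles; "joint_vel": joint speeds; "effort": joint torques, N m; "tool_pos": TCP position; "tool_rot": TCP orientation; "force": force on the tool from outside, world axes, zero at the start; "moment": the same for the moment, N m; "finger_gap": opening from 0.0 (shut) to 1.0 (fully open); "grip_force": force on a finger pad.
Only numpy, scipy, OpenCV 4.12 (cv2) and the standard library are available. Lean on these libraries where they do the work, as an engineer would, in place of code of your own. Each camera call takes 0.05 s, during which the arm holds its last target. There are 200 camera calls.

## Task

Get the hand-pumped pressure filter ready to run. Push the small beaker gently along the bench, without gripping or lifting it, until it stands upright with its mouth centred under the outlet nozzle, and push the black vent handle on the lid fully shut against its stop; then press the hand pump's knob right down and let it rise again, stroke after stroke, until the indicator pin on the lid stands fully out. Leave the pump's knob up, and do not disturb the flask and the sample bottle beside the filter.

Things in the scene. Friction and masses are not known exactly. Their poses are not given: they have to be found in the camera images.
- pressure_filter: bench pressure filter on a grey base plate 126 x 196 mm, fixed. Origin: on the bench under the axis of the steel vessel (105 mm across its flange, lid 149 mm high); x points to its back, y to its left. The hand pump stands on its right (y = -88 mm); the outlet with its white disc filter holder (47 mm across, 68 to 116 mm high, 60 to 73 mm from the axis) points to its front left
- outlet (a point): tip of the outlet's downturned steel nozzle (8 mm across), centre of its lower end, 73 mm above the bench, 110 mm from the vessel's axis; nothing but the beaker goes under it
- beaker: small loose glass beaker, about 40 g, 52 mm across the rim (57 with its lip), 60 mm high. Origin: centre of its foot; z up. The wall is 46 mm across and the rim flares 3 to 5 mm beyond it, so an upright finger meets the rim first and may tip it: lean the fingers about 20 degrees so that only their tips touch, low on the wall
- beaker_mouth (a point): centre of the beaker's mouth, 60 mm above its foot
- vent (a joint): angle of the vent handle on the lid (rad): 0 = fully shut against its stop (handle points to the unit's left, +y), up to 1.5 = open (handle points to its front, -x); turns about a vertical axis, grows anticlockwise seen from above, stays where it is left (about 2.3 N at the tab). Open by more than 0.1 to 0.3 rad it leaks and pumping raises nothing
- vent_axis (a point): point on the vertical axis of the vent handle and of the pin, 171 mm above the bench
- vent_tab (a point): middle of the upright black tab at the end of the vent handle, 52 mm from its axis, 171 mm above the bench; the tab is 7 mm thick along the way it swings, 18 mm along the handle, and reaches from 160 to 182 mm above the bench. The lid lies below, at 149 mm or less, wing nuts to 154 mm
- plunger (a joint): how far the hand pump's knob is pressed (m): 0 = up, 0.025 = bottom of the stroke; a spring pushes it back, 4 N at the top to 10 N at the bottom (about 2.2 N more while it raises the pin), some more when pressed fast (40 N per m/s); it rises by itself in about 0.3 s
- plunger_top (a point): centre of the top of the black mushroom knob (46 mm across) of the hand pump, 178 mm above the bench when up; press straight down
- pin (a joint): how far the steel indicator pin (9 mm across, in the middle of the vent handle's hub) stands out (m): about 0 = in, 0.030 = fully out. With the vent shut each full stroke raises it about 6 mm, a stroke of less than 18 mm little or nothing; it stays up between strokes, bar a slight sink as the knob rises. Four to eight full strokes bring it out, and more do no harm
- pin_top (a point): centre of the top of the indicator pin, 169 mm above the bench when in, 199 mm when fully out
- flask: bystander: loose conical glass flask 63 mm across, 102 mm high, in front of the unit. Origin: centre of its foot
- sample: bystander: loose white plastic bottle with a blue screw cap, 60 mm across, 136 mm high, behind the outlet. Origin: centre of its foot
Not all that is in view belongs to the job. What is shaped like the beaker but blue is not meant.

How it is judged:
By the outcome, as a careful person would: the job done as asked, in the order asked, and still so for the second after the job is handed in, with the robot touching nothing.
It also fails if it takes over 61 s, if anything falls off the work surface, if the arm or the gripper's body presses on something with over 40 N, if the wrist force passes 120 N, or if a joint passes its speed limit or range.

## Working session

There is one attempt and no reset: what is moved stays moved. The work goes in short steps, each a Python script; the robot and the scene stay as the last script left them, time stands still between calls to the robot, and variables do not carry over. Pictures are saved under pics/ and viewed, at most 11 in all, crops included, and the job is handed in when it is done.

```bash
ls; mkdir -p pics; cat > h.py <<'E'
from plant import manip
import numpy as np, cv2
def pt(p,u,v,z=None):
    if z is None:
        w=p["z_map"][int(v)-1:int(v)+2,int(u)-1:int(u)+2]; w=w[w>0]; z=np.median(w) if len(w) else 0
    c=np.array([(u-p["cx"])/p["fx"]*z,(v-p["cy"])/p["fy"]*z,z,1]); return (p["cam_to_world"]@c)[:3]
def cloud(p):
    v,u=np.mgrid[:400,:640]; z=p["z_map"]
    c=np.stack([(u-p["cx"])/p["fx"]*z,(v-p["cy"])/p["fy"]*z,z,np.ones_like(z)],-1)
    w=(c@p["cam_to_world"].T)[...,:3]; w[z<=0]=np.nan; return w
E
cat > a.py <<'E'
from h import *
np.set_printoptions(precision=3,suppress=True)
for n in ["scene","top"]:
    p=manip.camera(n); cv2.imwrite(f"pics/{n}0.png",p["image"]); np.savez(f"{n}0.npz",**{k:v for k,v in p.items() if k!="shot"})
    print(n,p["cam_to_world"][:3,3],p["cam_to_world"][:3,2],p["fx"])
    for t in ["pressure_filter","outlet","beaker","vent_tab","plunger_top","pin_top","flask","sample"]:
        try:
            for b in manip.boxes_of(p,t)[:3]:
                l,tp,r,bt=b["bbox"]; print(t,round(b["conf"],2),np.round(b["bbox"]),pt(p,(l+r)/2,(tp+bt)/2))
        except Exception as e: print(t,e)
print(manip.state()["clock"])
E
python3 a.py
```

```text
pics
scene [-0.071 -0.477  0.506] [ 0.737  0.497 -0.458] 473.91774300453983
pressure_filter 0.9 [297. 166. 429. 287.] [ 0.59  -0.137  0.085]
outlet 0.82 [296. 166. 430. 287.] [ 0.592 -0.138  0.085]
beaker 0.9 [227. 216. 253. 258.] [0.491 0.071 0.046]
beaker 0.86 [193. 244. 226. 285.] [0.392 0.052 0.047]
vent_tab 0.71 [334. 172. 365. 191.] [ 0.592 -0.107  0.165]
plunger_top 0.93 [393. 172. 424. 201.] [ 0.617 -0.206  0.17 ]
flask 0.56 [350. 248. 387. 321.] [ 0.474 -0.21   0.06 ]
sample 0.6 [307. 161. 335. 224.] [0.674 0.006 0.082]
top [0.312 0.007 0.943] [ 0.275 -0.042 -0.961] 366.55355363545414
pressure_filter 0.73 [318. 142. 406. 212.] [ 0.59  -0.119  0.145]
outlet 0.66 [318. 140. 402. 210.] [ 0.589 -0.113  0.163]
beaker 0.65 [282. 258. 307. 280.] [0.415 0.066 0.007]
beaker 0.56 [271. 222. 295. 243.] [0.511 0.086 0.009]
vent_tab 0.62 [352. 164. 361. 191.] [ 0.583 -0.103  0.164]
plunger_top 0.65 [388. 144. 403. 160.] [ 0.628 -0.199  0.178]
flask 0.58 [383. 207. 411. 239.] [ 0.484 -0.194  0.084]
sample 0.9 [291. 133. 313. 177.] [0.678 0.012 0.108]
0.9
```

```bash
python3 - <<'E'
import cv2
a=cv2.imread("pics/scene0.png");cv2.imwrite("pics/s0c.png",cv2.resize(a[140:340,170:450],None,fx=2.8,fy=2.8,interpolation=cv2.INTER_CUBIC))
a=cv2.imread("pics/top0.png");cv2.imwrite("pics/t0c.png",cv2.resize(a[120:300,250:430],None,fx=3.3,fy=3.3,interpolation=cv2.INTER_CUBIC))
E
```

```text
(no output)
```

View pics/s0c.png

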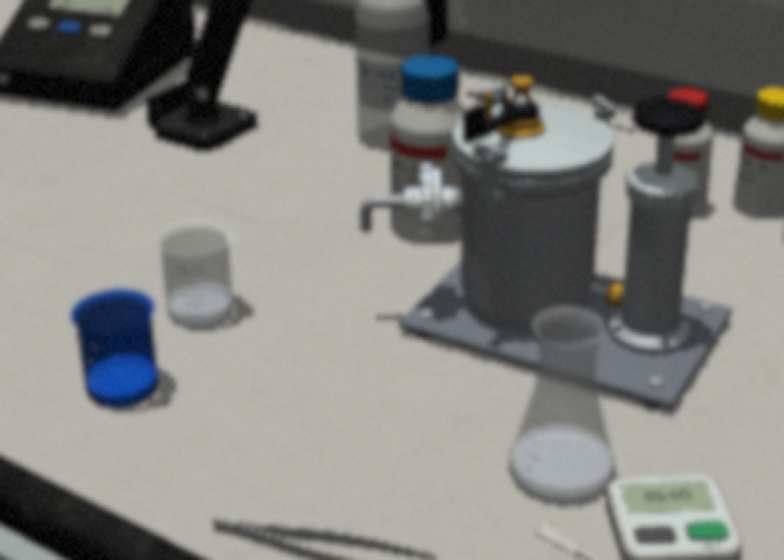

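View pics/t0c.png

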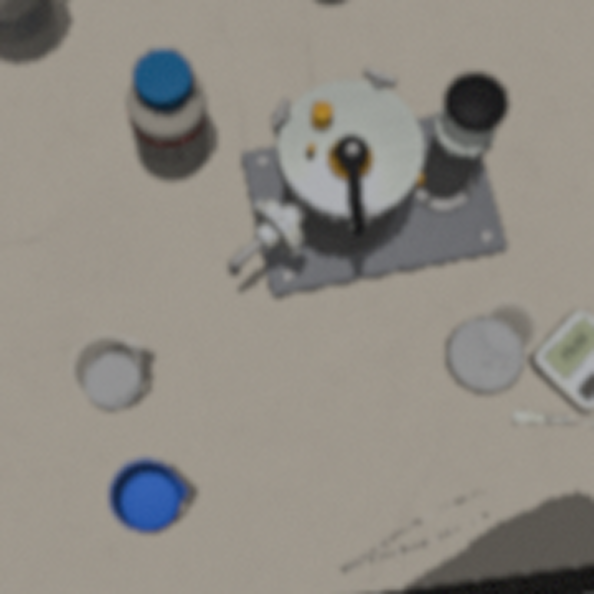

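The scene has two beaker-shaped things. The clear glass one is at scene (240,239) and top (284,234), and the blue one is at scene (210,265) and top (295,269). The clear one is meant, and the enlarged crops confirm it. The vent handle points to the front, so it is open. The nozzle tip shows at top (321,201).

```bash
cat > c.py <<'E'
from h import *
from b import ana
from scipy.spatial.transform import Rotation as R
np.set_printoptions(precision=4,suppress=True)
q=(R.from_euler("z",90,degrees=True)*R.from_euler("x",180,degrees=True)).as_quat()
for i,pos in enumerate([[.56,.0,.30],[.52,.05,.30]]):
    manip.move_to(pos,q)
    p=manip.camera("wrist"); cv2.imwrite(f"pics/w{i}.png",p["image"]); np.savez(f"w{i}.npz",**{k:v for k,v in p.items() if k!="shot"})
    for t in ["outlet","beaker","vent_tab","plunger_top","pin_top","sample"]:
        for b in manip.boxes_of(p,t)[:2]:
            l,tp,r,bt=b["bbox"]; print(t,round(b["conf"],2),np.round(b["bbox"]),pt(p,(l+r)/2,(tp+bt)/2))
    try: ana(p,"w")
    except Exception as e: print(e)
print(manip.state()["clock"])
E
python3 c.py
```

```text
outlet 0.93 [316. 192. 396. 342.] [ 0.6091 -0.0931  0.152 ]
beaker 0.84 [258. 100. 296. 140.] [0.4998 0.0851 0.0088]
beaker 0.58 [192. 114. 239. 153.] [0.4028 0.0651 0.0092]
vent_tab 0.58 [255. 273. 288. 333.] [0.5488 0.0234 0.4056]
vent_tab 0.54 [315. 270. 372. 280.] [ 0.5948 -0.1062  0.148 ]
plunger_top 0.78 [363. 326. 392. 343.] [ 0.6355 -0.1744  0.1695]
sample 0.92 [379. 144. 453. 192.] [0.6809 0.0243 0.1274]
sample 0.33 [313. 190. 397. 341.] [ 0.6079 -0.0921  0.1493]
w knob 188 [ 0.6357 -0.1775  0.1724] [ 0.6368 -0.1786  0.1723] [0.0371 0.0112 0.0079]
lid 1092 [ 0.6173 -0.0848  0.1455] circ [ 0.6167 -0.1078  0.049 ] enc ((0.6211265921592712, -0.10579778999090195), 0.05471254140138626)
handle 283 [ 0.6117 -0.1255  0.1659] [ 0.5555 -0.1842  0.158 ] [ 0.6447 -0.0752  0.1761]
flask 629 [ 0.4894 -0.2127  0.0835] [ 0.4908 -0.2023  0.0561] [0.0405 0.0519 0.0921]
sample 1628 [0.6954 0.0204 0.127 ] [0.6987 0.0182 0.1189] [0.0503 0.0521 0.0377]
beaker 1206 [0.5038 0.0878 0.0285] [0.5072 0.0859 0.0337] [0.0514 0.0517 0.0552]
outlet low-x [ 0.5619 -0.0168  0.0858] hi-y [ 0.5652 -0.0132  0.0793]
outlet 0.67 [340. 226. 430. 344.] [0.5372 0.0789 0.404 ]
beaker 0.91 [290. 138. 325. 174.] [0.5059 0.0815 0.0097]
beaker 0.79 [224. 149. 265. 189.] [0.4043 0.0607 0.0095]
vent_tab 0.88 [344. 307. 406. 329.] [ 0.5925 -0.1036  0.1653]
pin_top 0.59 [386. 317. 397. 325.] [ 0.612  -0.1043  0.169 ]
sample 0.57 [401. 178. 482. 235.] [0.6815 0.0256 0.1158]
zero-size array to reduction operation maximum which has no identity
4.3b.py:12: RuntimeWarning: Mean of empty slice.
  P=w[k];print(n,"knob",len(P),P.mean(0), (P.max(0)+P.min(0))/2,np.ptp(P,axis=0))
  ret = um.true_divide(
```

View pics/w0.png

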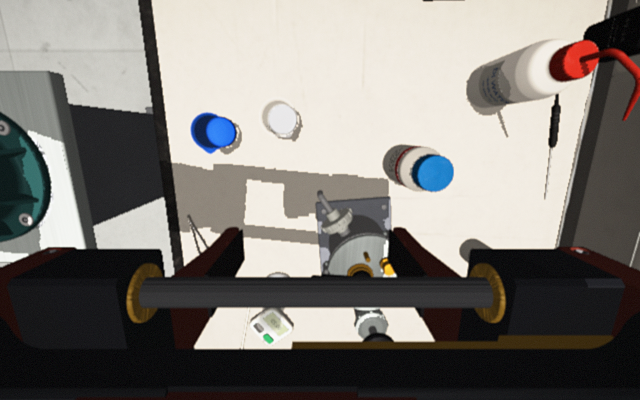

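View pics/w1.png

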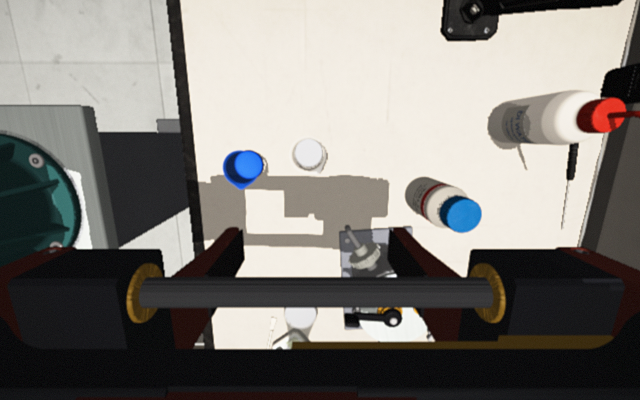

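In w1 the clear beaker is at (308,155), the nozzle at (348,228) and the pin at (391,321). In w0 the beaker is at (282,120) and the nozzle at (320,194). Next I refine these positions across the views.

```bash
cat > d.py <<'E'
from h import *
np.set_printoptions(precision=4,suppress=True)
A=np.array([.6255,-.1087])
for n in ["scene0","top0","w0","w1"]:
    d=np.load(n+".npz");p={k:d[k] for k in d.files};w=cloud(p);Z=w[...,2];g=p["image"].astype(int)
    near=lambda x,y,r:np.hypot(w[...,0]-x,w[...,1]-y)<r
    neutral=g.max(2)-g.min(2)<60
    b=near(.505,.085,.05)&neutral
    f=b&(Z>.005)&(Z<.014); r=b&(Z>.055)&(Z<.066)
    for nm,k in [("foot",f),("rim",r)]:
        P=w[k]
        if len(P)>5:
            c,rad=cv2.minEnclosingCircle(P[:,:2].astype(np.float32)); print(n,nm,len(P),P.mean(0),"enc",np.array(c),round(rad,4))
    k=(Z>.065)&(Z<.1)&near(.575,-.03,.05);P=w[k]
    if len(P):
        u=np.array([-.55,.835]);s=(P[:,:2]-A)@u
        Q=P[s>.102];t=(Q[:,:2]-A)@np.array([u[1],-u[0]]);ss=(Q[:,:2]-A)@u
        print(n,"noz",len(Q),Q.mean(0),"s",ss.min(),ss.max(),"t",t.min(),t.max(),"z",Q[:,2].min(),Q[:,2].max())
    k=(Z>.155)&(Z<.185)&near(.59,-.11,.05);P=w[k&(g.max(2)<90)]
    if len(P): print(n,"tab", P[P[:,2]>.172].mean(0) if (P[:,2]>.172).any() else None, "all",P[:,:2].min(0),P[:,:2].max(0))
p=np.load("top0.npz");print("pin top",pt(p,356,165.5), pt(p,356,165.5,None))
E
python3 d.py
python3 - <<'E'
import cv2,numpy as np
ims=[]
for n,(x,y,s) in {"scene0":(345,180,40),"top0":(356,172,30),"w1":(380,310,45)}.items():
    f="pics/%s.png"%n
    a=cv2.imread(f)[y-s:y+s,x-s:x+s];ims.append(cv2.resize(a,(266,266),interpolation=cv2.INTER_CUBIC))
cv2.imwrite("pics/m.png",np.hstack(ims))
E
```

```text
scene0 foot 84 [0.4938 0.0744 0.0096] enc [0.5017 0.0826] 0.0226
scene0 rim 185 [0.5106 0.0886 0.059 ] enc [0.5085 0.0858] 0.0282
scene0 noz 61 [ 0.564  -0.019   0.0852] s 0.10369476490424802 0.11362803016809603 t -0.005523845762738924 0.0021911418918500914 z 0.07050746264013585 0.09826676209373103
scene0 tab [ 0.5598 -0.1042  0.1777] all [ 0.5525 -0.1181] [ 0.6377 -0.0779]
top0 foot 186 [0.5083 0.0866 0.009 ] enc [0.5044 0.0849] 0.0233
top0 rim 100 [0.5089 0.0824 0.0581] enc [0.5067 0.0829] 0.0282
top0 noz 23 [ 0.5632 -0.0198  0.0881] s 0.10245446342429859 0.11275125170490927 t -0.006857225927750126 0.0018093251369250384 z 0.07277083522034422 0.09524191347260325
top0 tab [ 0.5593 -0.1029  0.179 ] all [ 0.5517 -0.1179] [ 0.621  -0.0956]
w0 foot 643 [0.5052 0.0875 0.0094] enc [0.5075 0.0862] 0.0231
w0 rim 351 [0.5069 0.0856 0.0582] enc [0.5083 0.085 ] 0.0283
w0 noz 66 [ 0.5662 -0.0176  0.0898] s 0.10227902102161532 0.11361434267854263 t -0.004006403636581337 0.004208014401625895 z 0.07150518959345714 0.09638553140761597
w0 tab None all [ 0.5555 -0.1021] [ 0.6246 -0.0752]
w1 foot 619 [0.5068 0.0863 0.0095] enc [0.507  0.0864] 0.0224
w1 rim 317 [0.5077 0.0843 0.0582] enc [0.5083 0.085 ] 0.0282
w1 noz 76 [ 0.5658 -0.0173  0.0886] s 0.10213293028809176 0.1137874345376745 t -0.0041774870166559055 0.004283630927099642 z 0.07171322877093878 0.0963830060269828
w1 tab [ 0.5622 -0.0996  0.1782] all [ 0.5542 -0.115 ] [ 0.6249 -0.0925]
pin top [ 0.611  -0.1066  0.1676] [ 0.611  -0.1066  0.1676]
```

View pics/m.png

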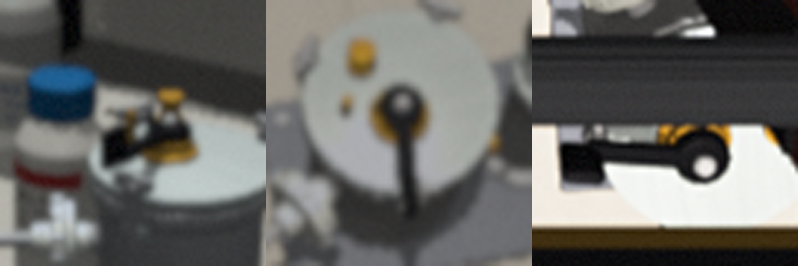

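```bash
cat > e.py <<'E'
from h import *
from scipy.spatial.transform import Rotation as R
np.set_printoptions(precision=4,suppress=True)
NOZ=np.array([.5652,-.0171]);TH=np.radians(20)
def frame(d):
    z=np.array([*(np.sin(TH)*d),-np.cos(TH)]);y=np.array([-d[1],d[0],0]);x=np.cross(y,z)
    return z,R.from_matrix(np.array([x,y,z]).T).as_quat()
def tcp(bc,d,z,gap=0,h=.010): # tcp pose with finger cradle on beaker centre bc, gap behind
    t=np.array([*(bc-d*(.029+gap)),h]);return t-manip.tcp_to_tips*z
def rim(ctr,names=("scene","top")):
    out=[]
    for n in names:
        p=manip.camera(n);w=cloud(p);Z=w[...,2];g=p["image"].astype(int)
        k=(np.hypot(w[...,0]-ctr[0],w[...,1]-ctr[1])<.036)&(Z>.055)&(Z<.0625)&(g.max(2)-g.min(2)<60);P=w[k]
        f=(np.hypot(w[...,0]-ctr[0],w[...,1]-ctr[1])<.036)&(Z>.006)&(Z<.013);F=w[f]
        if len(P)>5:
            c,r=cv2.minEnclosingCircle(P[:,:2].astype(np.float32));print(n,"rim",len(P),np.array(c),round(r,4),"foot",len(F),F.mean(0) if len(F) else "")
    return p
E
cat > f.py <<'E'
from e import *
B=np.array([.5075,.0855]);v=NOZ-B;L=np.linalg.norm(v);d=v/L;z,q=frame(d)
manip.move_gripper(.273)
s=tcp(B,d,z,.03)
print(manip.tcp_to_tips,s,d,L)
manip.move_to(s+[0,0,.09],q); manip.movel(s,.12)
manip.movel(tcp(B,d,z,.004),.06)
manip.movel(tcp(B+d*(L-.012),d,z),.04)
print(manip.state()["clock"],manip.state()["force"],manip.state()["tool_pos"],manip.state()["finger_gap"])
p=rim(B+d*(L-.012)); cv2.imwrite("pics/push1.png",cv2.resize(p["image"][120:300,250:430],None,fx=3,fy=3))
E
python3 f.py
```

```text
0.017 [0.4757 0.142  0.026 ] [ 0.4902 -0.8716] 0.11771172413995137
10.625 [0.566  0.0636 0.3067] [0.5422 0.0238 0.026 ] 0.27085470532405587
scene rim 177 [0.5562 0.0001] 0.0283 foot 70 [ 0.5411 -0.01    0.0095]
top rim 78 [ 0.5539 -0.0024] 0.0278 foot 150 [ 0.558  -0.0023  0.009 ]
```

```bash
cat > g.py <<'E'
from e import *
d=np.array([.4902,-.8716]);z,q=frame(d)
p0=np.array(manip.state()["tool_pos"])
manip.movel(p0+.0185*np.array([*d,0]),.03)
print(manip.state()["clock"])
p=rim(NOZ); 
manip.movel(np.array(manip.state()["tool_pos"])-.02*np.array([*d,0]),.08)
p=rim(NOZ,("scene","top","wrist")); cv2.imwrite("pics/push2.png",p["image"]);s=manip.camera("scene")["image"];cv2.imwrite("pics/push2s.png",cv2.resize(s[140:300,200:450],None,fx=3,fy=3,interpolation=cv2.INTER_CUBIC))
print(manip.state()["clock"])
E
python3 g.py
```

```text
11.4917
scene rim 191 [ 0.5627 -0.0137] 0.0323 foot 82 [ 0.5525 -0.0296  0.0097]
top rim 78 [ 0.5637 -0.0192] 0.0276 foot 146 [ 0.5676 -0.0229  0.0091]
scene rim 165 [ 0.5667 -0.0161] 0.0281 foot 102 [ 0.5538 -0.0311  0.0099]
top rim 89 [ 0.5629 -0.019 ] 0.0277 foot 156 [ 0.567  -0.0207  0.0092]
wrist rim 234 [ 0.5638 -0.0137] 0.0257 foot 258 [0.5534 0.0039 0.0093]
12.1917
```

View pics/push2s.png

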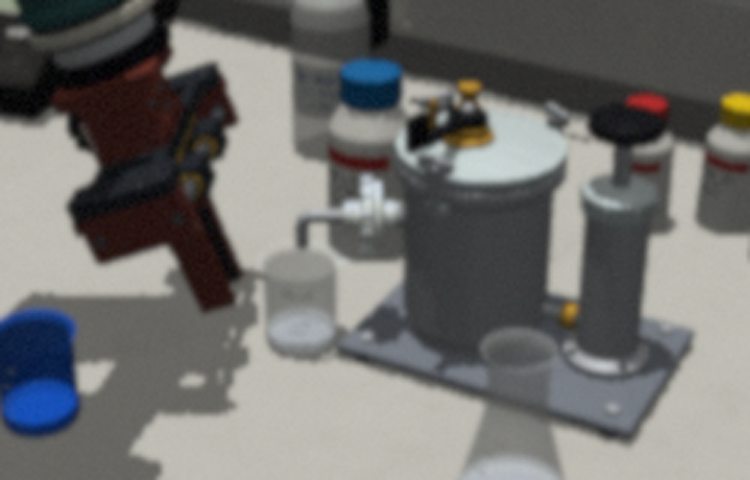

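View pics/push2.png

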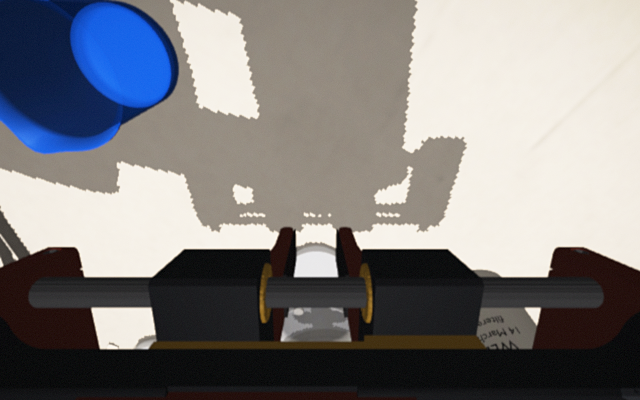

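The beaker stands upright under the nozzle at scene crop (300,300), within about 1 mm by the bias-corrected rim fit. Next is the vent.

```bash
cat > v.py <<'E'
from e import *
V=np.array([.6115,-.105])
def pose(deg,gap,h=.164,off=.012):
    f=np.radians(deg);r=np.array([np.cos(f),np.sin(f)]);t=np.array([np.sin(f),-np.cos(f)])
    c=V+.052*r-t*(off+gap)
    X=np.array([*t,0]);Zz=np.array([0,0,-1.]);Y=np.cross(Zz,X)
    return np.array([*c,h+manip.tcp_to_tips]),R.from_matrix(np.array([X,Y,Zz]).T).as_quat()
if __name__=="__main__":
    d=np.array([.4902,-.8716,0]);p=np.array(manip.state()["tool_pos"])
    manip.movel(p-.02*d,.12);p=np.array(manip.state()["tool_pos"]);manip.movel(p-.03*d+[0,0,.25],.2)
    manip.move_gripper(0.)
    s,q=pose(178,.018)
    manip.move_to(s+[0,0,.06],q);hit=manip.movel(s,.12,max_force=10);print("down",hit,manip.state()["clock"])
    for a in list(range(178,107,-10)):
        s,q=pose(a,0);h=manip.movel(s,.06,rot=q,max_force=15)
        print(a,h,np.array(manip.state()["force"]))
        if h: break
    else:
        s,q2=pose(85,0);s0=np.array(manip.state()["tool_pos"])
        s,_=pose(96,-.012);h=manip.movel(s,.03,max_force=8)
        print("final",h,np.array(manip.state()["tool_pos"]),s,manip.state()["force"])
    p=manip.camera("scene");cv2.imwrite("pics/v1.png",cv2.resize(p["image"][140:260,260:450],None,fx=4,fy=4,interpolation=cv2.INTER_CUBIC));print(manip.state()["clock"])
E
python3 v.py
```

```text
down False 15.9833
178 False [ 0.9314  0.104  -1.0291]
168 False [ 0.3237 -0.5782  0.1993]
158 False [ 0.4248 -0.5815  0.1383]
148 False [ 0.7859 -0.1238  0.3403]
138 False [ 0.0698 -0.4627 -0.2159]
128 False [-0.2923 -0.1439 -0.7139]
118 False [ 0.0583 -0.0236 -0.4179]
108 False [-0.4175  0.6227  0.4445]
final False [ 0.6059 -0.0533  0.1809] [ 0.6061 -0.0533  0.181 ] [ 0.337  -0.0827  0.7769]
19.6667
```

View pics/v1.png

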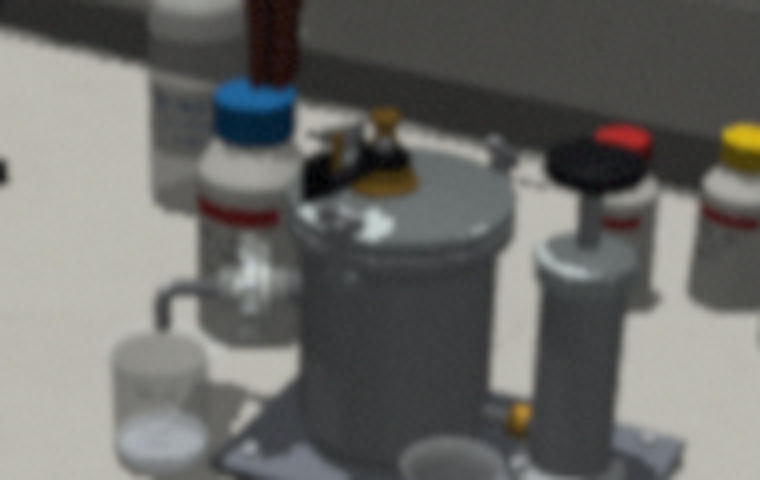

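```bash
python3 - <<'E'
from h import *
np.set_printoptions(precision=4,suppress=True)
s=manip.state();print(s["tool_pos"],s["tool_rot"],s["finger_gap"],s["qpos"])
p=manip.camera("scene");w=cloud(p);T=np.linalg.inv(p["cam_to_world"])
for P in [(.606,-.053,.164),(.5604,-.1025,.178),(.6115,-.105,.169)]:
    c=T@[*P,1];print(P,c[:2]/c[2]*p["fx"]+[p["cx"],p["cy"]])
for u,v in [(327,145),(327,155),(330,158),(320,140)]:print(u,v,pt(p,u,v))
cv2.imwrite("pics/v2.png",p["image"])
E
```

```text
[ 0.6059 -0.0533  0.1809] [ 0.9877  0.1565 -0.0002 -0.    ] 0.009586566683860787 [-0.2012  0.401   1.5314 -0.0001  1.2095  1.0554]
(0.606, -0.053, 0.164) [327.8836 173.1911]
(0.5604, -0.1025, 0.178) [338.3533 180.7125]
(0.6115, -0.105, 0.169) [354.3313 175.7237]
327 145 [ 0.5971 -0.0566  0.2217]
327 155 [ 0.597  -0.0567  0.2031]
330 158 [ 0.5979 -0.0624  0.1983]
320 140 [0.8244 0.1061 0.1338]
```

View pics/v2.png

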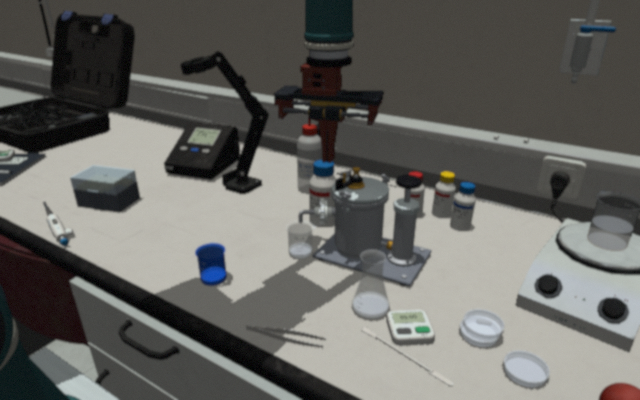

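The handle has not moved. The closed fingers at (328,150) end above the cap, at about z 0.197, yet the stated tip height is 0.164. I'll measure where the tip really is.

```bash
python3 - <<'E'
from h import *
np.set_printoptions(precision=4,suppress=True)
for n in ["scene","top"]:
    p=manip.camera(n);w=cloud(p);Z=w[...,2]
    k=(np.hypot(w[...,0]-.606,w[...,1]+.053)<.03)&(Z>.156)&(Z<.26);P=w[k]
    i=P[:,2].argsort()
    print(n,len(P),"lowest",P[i[:8]]);print(np.histogram(P[:,2],bins=np.arange(.155,.265,.005)))
    for lo in (.195,.205,.215,.23):
        Q=P[(P[:,2]>lo)&(P[:,2]<lo+.01)]
        if len(Q):print(lo,Q.min(0),Q.max(0))
E
```

```text
scene 564 lowest [[ 0.6213 -0.0783  0.1567]
 [ 0.6168 -0.0809  0.157 ]
 [ 0.6172 -0.0785  0.1582]
 [ 0.6193 -0.0794  0.1597]
 [ 0.617  -0.0786  0.1603]
 [ 0.619  -0.0795  0.1618]
 [ 0.6176 -0.0782  0.162 ]
 [ 0.6175 -0.0782  0.164 ]]
(array([ 4,  5,  4,  0,  0,  0,  0, 29, 30, 38, 30, 36, 30, 38, 42, 35, 49,
       41, 51, 51, 51,  0]), array([0.155, 0.16 , 0.165, 0.17 , 0.175, 0.18 , 0.185, 0.19 , 0.195,
       0.2  , 0.205, 0.21 , 0.215, 0.22 , 0.225, 0.23 , 0.235, 0.24 ,
       0.245, 0.25 , 0.255, 0.26 , 0.265]))
0.195 [ 0.5911 -0.0654  0.1951] [ 0.6183 -0.0481  0.2049]
0.205 [ 0.5908 -0.0644  0.2051] [ 0.6172 -0.0486  0.2148]
0.215 [ 0.591  -0.0659  0.2151] [ 0.6187 -0.0464  0.2249]
0.23 [ 0.5908 -0.0683  0.2304] [ 0.6198 -0.0448  0.24  ]
top 0 lowest []
(array([0, 0, 0, 0, 0, 0, 0, 0, 0, 0, 0, 0, 0, 0, 0, 0, 0, 0, 0, 0, 0, 0]), array([0.155, 0.16 , 0.165, 0.17 , 0.175, 0.18 , 0.185, 0.19 , 0.195,
       0.2  , 0.205, 0.21 , 0.215, 0.22 , 0.225, 0.23 , 0.235, 0.24 ,
       0.245, 0.25 , 0.255, 0.26 , 0.265]))
```

```bash
cat > v3.py <<'E'
from v import *
H=.138
s,q=pose(178,.018,H)
p=np.array(manip.state()["tool_pos"]);manip.movel(p+[0,0,.03],.2)
manip.move_to(s+[0,0,.07],q);hit=manip.movel(s,.12,max_force=8);print("down",hit,manip.state()["force"],manip.state()["clock"])
if not hit:
  for a in range(178,107,-10):
    s,q=pose(a,0,H);h=manip.movel(s,.06,rot=q,max_force=15)
    print(a,h,np.array(manip.state()["force"]))
    if h: break
  else:
    s,_=pose(96,-.012,H);h=manip.movel(s,.03,max_force=9)
    print("final",h,np.array(manip.state()["tool_pos"]),s,manip.state()["force"])
p=manip.camera("scene");cv2.imwrite("pics/v3.png",cv2.resize(p["image"][110:260,260:450],None,fx=4,fy=4,interpolation=cv2.INTER_CUBIC));print(manip.state()["clock"])
E
python3 v3.py
```

```text
down False [-0.2446 -0.2155  0.5809] 22.0917
178 False [0.0321 0.1984 0.5618]
168 False [ 0.5205 -0.4144 -0.0477]
158 False [-0.2779 -2.4018  1.284 ]
148 False [-0.3768 -0.1017  0.3395]
138 False [-1.205  -1.0943  0.6092]
128 False [-0.8521 -0.4137  0.1325]
118 False [-1.1958  1.0737  0.7155]
108 False [-2.286   1.547  -0.5733]
final True [ 0.5932 -0.056   0.154 ] [ 0.6061 -0.0533  0.155 ] [-2.4855  0.3498  1.6919]
25.3667
```

View pics/v3.png

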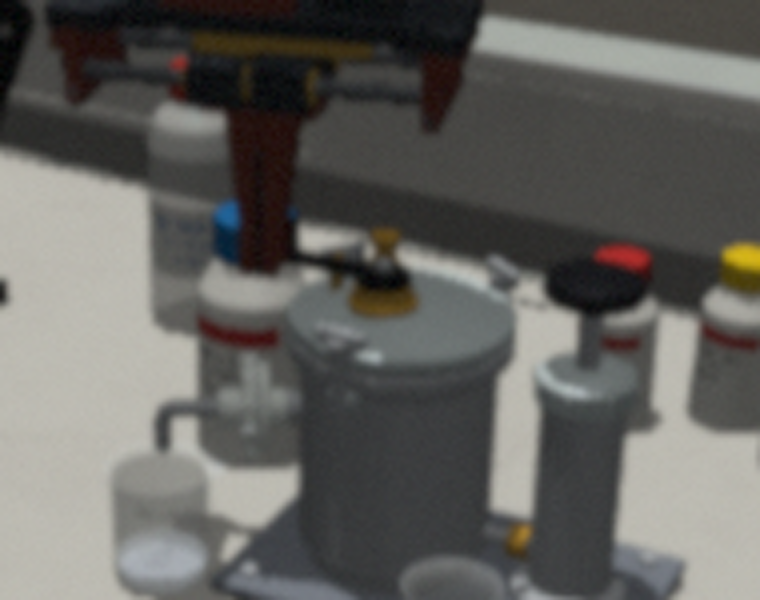

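The handle now points left and rests on its stop: the push force limit tripped at the expected spot, with pusher x at 0.593. Next is pumping.

```bash
cat > p.py <<'E'
from v import *
K=np.array([.633,-.1967])
p=np.array(manip.state()["tool_pos"]);manip.movel(p+[-.02,0,0],.1);manip.movel(p+[-.02,0,.08],.2)
X=np.array([-.085,.996,0]);X/=np.linalg.norm(X);Zz=np.array([0,0,-1.]);q=R.from_matrix(np.array([X,np.cross(Zz,X),Zz]).T).as_quat()
manip.move_to([*K,.215],q)
for n in ("scene","top"):
    c=manip.camera(n);w=cloud(c);g=c["image"];k=(np.hypot(w[...,0]-.605,w[...,1]+.06)<.03)&(w[...,2]>.172)&(w[...,2]<.188)&(g.max(2)<90)
    if k.any():
        a=w[k].mean(0);print(n,"tab",a,"angle",np.degrees(np.arctan2(a[1]-V[1],a[0]-V[0])))
manip.movel([*K,.178],.15)
h=manip.movel([*K,.145],.03,max_force=3);z0=manip.state()["tool_pos"][2];print("contact",h,z0,manip.state()["clock"])
top=.1685
for i in range(7):
    h=manip.movel([*K,top-.028],.09,max_force=28);s=manip.state();print(i,h,s["tool_pos"][2],s["force"][2],s["clock"])
    manip.movel([*K,top+.003],.12); manip.dwell(.1)
manip.movel([*K,.215],.2)
p=manip.camera("scene");cv2.imwrite("pics/p1.png",cv2.resize(p["image"][110:260,260:450],None,fx=4,fy=4,interpolation=cv2.INTER_CUBIC))
w=cloud(p);k=(np.hypot(w[...,0]-V[0],w[...,1]-V[1])<.012)&(w[...,2]<.215);print("pin z",np.sort(w[k][:,2])[-8:],manip.state()["clock"])
E
python3 p.py
```

```text
scene tab [ 0.6081 -0.0558  0.1775] angle 93.94470964592867
top tab [ 0.6066 -0.0564  0.1792] angle 95.75727543571126
contact True 0.16832172364681328 28.6417
0 True 0.1451642747131041 9.4385767152146 28.9833
1 True 0.14508365412685995 9.152781924963929 29.825
2 True 0.1450593076433389 8.437253005234606 30.6583
3 True 0.14507475679375753 8.867029409416602 31.4917
4 True 0.14500799862444474 8.851138862038464 32.325
5 True 0.14502694212374595 9.583735551836465 33.1583
6 True 0.14500958294914035 9.278680882950775 33.9917
pin z [0.1992 0.1996 0.1997 0.1999 0.2006 0.2006 0.2007 0.201 ] 34.8833
```

View pics/p1.png

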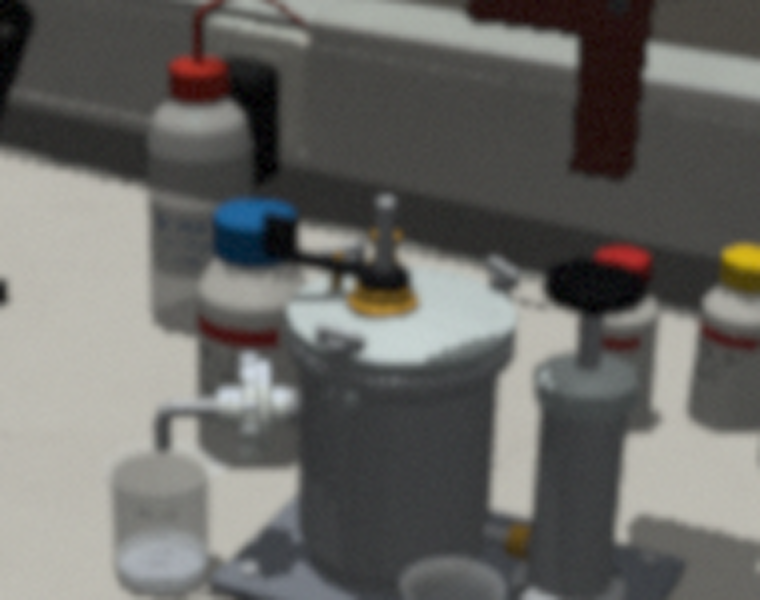

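The pin stands out at about 0.200. The strokes stopped near 23 mm on the force limit, so I'll add two slower full strokes to be safe and then re-check everything.

```bash
cat > p2.py <<'E'
from v import *
from e import rim
K=np.array([.633,-.1967])
manip.movel([*K,.1715],.15)
for i in range(2):
    h=manip.movel([*K,.1415],.05,max_force=32);s=manip.state();print(i,h,s["tool_pos"][2],s["force"][2],s["clock"])
    manip.movel([*K,.1715],.12); manip.dwell(.3)
manip.movel([*K,.26],.2)
for n in ("scene","top"):
    c=manip.camera(n);w=cloud(c);g=c["image"];Z=w[...,2]
    k=(np.hypot(w[...,0]-V[0],w[...,1]-V[1])<.012)&(Z<.215);print(n,"pin z",np.sort(Z[k])[-4:])
    k=(np.hypot(w[...,0]-K[0],w[...,1]-K[1])<.02)&(Z<.2);print("knob",np.median(Z[k]) if k.any() else None)
    k=(np.hypot(w[...,0]-.605,w[...,1]+.06)<.03)&(Z>.172)&(Z<.188)&(g.max(2)<90)
    if k.any():a=w[k].mean(0);print("tab",a)
    for nm,x,y,lo,hi in [("flask",.48,-.2,.01,.11),("sample",.68,.01,.1,.14)]:
        P=w[(np.hypot(w[...,0]-x,w[...,1]-y)<.05)&(Z>lo)&(Z<hi)]
        if len(P):print(nm,len(P),P.mean(0),(P.max(0)+P.min(0))/2)
rim(NOZ)
print(manip.state()["clock"])
E
python3 p2.py
```

```text
0 False 0.14476824401249594 16.81005415449038 36.075
1 True 0.14516590933753945 9.070014593669375 37.3583
scene pin z [0.2001 0.2004 0.2004 0.2011]
knob 0.09860379375971015
tab [ 0.6082 -0.0561  0.1778]
flask 1840 [ 0.4798 -0.2135  0.0547] [ 0.4848 -0.2148  0.0569]
sample 423 [0.6885 0.0144 0.1198] [0.6974 0.0174 0.1195]
top pin z [0.2004 0.2009 0.2011 0.2014]
knob None
tab [ 0.6064 -0.0559  0.1785]
sample 397 [0.6923 0.0167 0.1257] [0.6955 0.016  0.1197]
scene rim 170 [ 0.5658 -0.0161] 0.0285 foot 97 [ 0.5534 -0.0308  0.0098]
top rim 88 [ 0.5633 -0.0187] 0.0277 foot 164 [ 0.5667 -0.0216  0.0092]
38.825
```

```bash
python3 -c "
from plant import manip
print(manip.job_done())"
```

```text
the job is handed in; nothing more can be done
None
```

I handed the job in at about 39 s: the beaker is upright within about 1 mm of the nozzle's axis, the vent is shut on its stop, the pin is fully out after nine strokes, the knob was released to rise, and the flask and sample bottle have not moved.

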